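Rack the thermometers, then crack the drying case's seal

ROBOT

A 6-joint arm with a two-finger parallel gripper is mounted at the origin on the work surface. World frame = base frame: x ahead of the robot, y to its left, z up, the work surface at z = 0. Lengths are in m, angles in rad, forces in N, time in s.
With the tool pointing down it reaches from about 0.3 to 0.875 m from the base axis. Payload 6.4 kg.
Tool frame: the origin (TCP) lies on the centre line of the jaws, within the pads' length; the fingertips stand 14 mm ahead of it and the grasp point (between the pads) lies 5 mm behind it; z points along the fingers, y is the direction in which the jaws open and shut (so a half turn about z gives the same grasp; the last joint's range is limited). The gripper opens to 85 mm and grips with 20 to 120 N. Pads are 22 mm wide; open, the fingers measure 114 mm over their backs; the gripper's body (76 mm by 85 mm) begins 54 mm behind the grasp point. The pads swing forward as they close: fully open they stand 13 mm farther back than shut.
Start: joints at [-1.476, 0.181, 1.607, -0, 1.354, -0.206], TCP at [0.17, -0.549, 0.245] pointing down, gripper open.
Joint ranges: [-2.99, 2.99], [-0.89, 2.07], [0.3, 2.58], [-1.14, 4.28], [0, 2.63], [-3.12, 3.12]. Speed limits (rad/s): [2.57, 2.57, 3.01, 3.14, 3.14, 3.14].

INTERFACE

Orientations are given as a unit quaternion [w, x, y, z].
In Python, from bench import * gives the robot as it stands.
- The arm moves only by the tool servo_tool, never from a script. Its argument "plan" is a list that holds one entry, the list of rows, each a list of 5 numbers: the shift along the world's x, y, z in m, then the turn about the world's z in rad, then the gripper command: -1 is shut, 1 is fully open, values between are in proportion. In form: [[[tx, ty, tz, roll, claw], ...]]. A call has 1 to 8 rows; each row shifts and turns the commanded pose from where the row before left it; what a row does not reach is not made up. A row lasts 1/10 s, in which the tool goes at most 50 mm and 8.59 degrees, less where a joint would pass 70% of its speed; a pose out of reach is approached as far as the arm can. A call with a gripper value outside its range is refused whole. The fingers move at their own pace and stop on an object; the grip force is fixed at half the most. Time passes only in rows, so rows that do not move let the fingers close. It gives the time, the measured TCP pose, the force and the opening at its end, in the units of the state.
- get_obs(): the state, without advancing time (a new reading comes with each control period).
- camera(name): name is "side" or "top"; returns a dict with "img" (480x640x3 uint8, blue, green, red), "camera_matrix" (3x3 intrinsics, pixels), "rvec" (rotation vector, rad) and "tvec" (3), from world to camera coordinates, as OpenCV has them. Camera axes: x right, y down, z forward; pixel columns grow to the right and rows downward; lengths in m; the calibration is good to about 2 mm. A picture is of the moment at which its call begins. There is no depth.
- hand_in(): hands the job in, once; it reports no verdict.
Trained networks look in a picture, given as the dict that the camera call returned (one of the last four; its "shot" number tells which), for a name from the list of things; names that differ only in an ending like _2 or _b are one class to them, and where a whole thing is asked for, a point or a joint stands for the part that bears it (a point fixed in the world has none). Each returns a list of dicts, best first, with "conf" (0 to 1); they miss things now and then, are a little off and sometimes report something else, mostly with a low value. They report only what shows in the picture. A call takes as long as a camera call. They do not tell look-alikes from the thing itself.
- trace(picture, thing): "mask" (480x640 bool, what is visible of it) and "rect" ([left, top, right, bottom] as shares, 0 to 1, of the picture: columns of its width, rows of its height, round what is visible of it).
- pinpoint(picture, thing): "centre" ([row, column] as shares, 0 to 1, of the picture: columns of its width, rows of its height: a listed point, or the origin of a listed thing).
The state is a dict: "time_s": time; "q": joint angles; "dq": joint speeds; "joint_efforts": joint torques, N m; "eef_pos": TCP position; "eef_rot": TCP orientation; "wrist_force": force on the tool from outside, world axes, zero at the start; "torque": the same for the moment, N m; "opening": opening from 0.0 (shut) to 1.0 (fully open).
Only numpy, scipy, OpenCV 4.12 (cv2) and the standard library are available. Lean on these libraries where they do the work, as an engineer would, in place of code of your own. Each camera call takes 0.05 s, during which the arm holds its last target.

TASK

Get the orange-capped and the blue-capped thermometer ready for drying: take them out of the walnut rack and stand each upright, fully down, in the socket of its own colour, without dropping or tipping them. Then pull the drying case's lid free of its sticky gasket and hold it just ajar, level and about 2 cm above the rim over the case, and finish while still holding it there by its handle. Do not jerk the lid high up when the seal gives, and leave everything else where it is.

Things in the scene. Friction and masses are not known exactly. Their poses are not given: they have to be found in the camera images.
- orange_mid (a point): Jacketed thermometer: upright round stick 110 mm tall with an orange painted cap (24 mm dia, the upper 44 mm) over a steel jacket (22 mm dia, flat foot), 120 g, glass inside. Point at its centre, 55 mm above its foot; z points up along it. To go into the orange socket. Starts in any of the rack's four slots.
- blue_mid (a point): Jacketed thermometer: upright round stick 110 mm tall with a blue painted cap (24 mm dia, the upper 44 mm) over a steel jacket (22 mm dia, flat foot), 120 g, glass inside. Point at its centre, 55 mm above its foot; z points up along it. To go into the blue socket. Starts in any of the rack's four slots.
- white_mid (a point): Jacketed thermometer: upright round stick 110 mm tall with a white painted cap (24 mm dia, the upper 44 mm) over a steel jacket (22 mm dia, flat foot), 120 g, glass inside. Point at its centre, 55 mm above its foot; z points up along it. Stays in the rack.
- black_mid (a point): Jacketed thermometer: upright round stick 110 mm tall with a black painted cap (24 mm dia, the upper 44 mm) over a steel jacket (22 mm dia, flat foot), 120 g, glass inside. Point at its centre, 55 mm above its foot; z points up along it. Stays in the rack.
- rack_top (a point): Centre of the top of the walnut rack, a fixed block 66 mm (its x) by 236 mm (its y) by 40 mm high, with four round slots 27 mm wide, 28 mm deep (slot floor 12 mm above the shelf), in a row along its y axis, 56 mm apart, so that the thermometers stand 82 mm out of it. Closing fingers along its x axis clears the neighbours.
- orange_well (a point): Floor centre of the round well (30 mm wide, 28 mm deep) in the fixed orange-topped walnut socket block, 70 by 70 by 40 mm high; the floor is 12 mm above the shelf. z up.
- blue_well (a point): The same point of the blue-topped socket block, of the same make.
- lid_handle (a point): Middle of the round steel bar handle (14 mm dia, 80 mm free between two posts, axis along this frame's y) at the centre of the loose green lid of the drying case, a plate 166 by 190 by 12 mm, 400 g. The bar's axis is 30 mm above the lid's top, 42 mm above its underside; z up. About 15 to 24 N straight up, weight included, breaks its seal; then only its weight, about 4 N, remains.
- case_rim (a point): Centre of the upper rim of the fixed grey drying case (166 by 190 by 78 mm high); the shut lid lies on it, lid_handle 42 mm above this point. z up, y along the shut lid's handle. Rubber strips on the case's +y and -y sides grip the lid's edges until it has risen 6 mm, then spring 1 mm inwards, so it does not seal again by itself.
- plumb_bob: Brass plumb bob, 34 mm dia, 87 mm tall, standing point up. Origin at its underside. Leave alone.
- level: Orange painted level, 34 by 200 by 44 mm. Origin at its underside. Leave alone.
- ruler_case: Dull tin ruler case, 50 by 220 by 14 mm. Origin at its underside. Leave alone.
- desiccant_jar: Jar of desiccant, 60 mm dia, 85 mm tall. Origin at its underside. Leave alone.
Mind the look-alikes: they are no part of the job. What is shaped like the part that bears blue_mid but green or red is not meant.

How it is judged:
By the outcome, as a careful person would: the job done as asked, in the order asked, and still so for the second after the job is handed in, while the arm keeps its last pose, push and grip.
It also fails if it takes over 64 s, if anything falls off the work surface, if the arm or the gripper's body presses on something with over 40 N, if the wrist force passes 120 N, or if a joint passes its speed limit or range.

## Working session

There is one attempt and no reset: what is moved stays moved. The work goes in short steps, Python scripts to look and compute and a tool call to move; the robot and the scene stay as the last step left them, time stands still between calls to the robot, and variables do not carry over. Pictures are saved under pics/ and viewed, and the job is handed in when it is done.

Besides the shell and the picture viewer there is one more tool, called after "Call:" as name(argument=value, ...), one argument or row to a line, values as JSON. servo_tool: Moves the arm, as the interface text tells. Its arguments: {"type":"object","properties":{"plan":{"type":"array"}},"required":["plan"]}

```bash
mkdir -p pics; ls; python3 - <<'E'
from bench import *
import cv2,pickle
o=get_obs();print(o)
for n in("side","top"):
    c=camera(n);cv2.imwrite(f"pics/{n}0.png",c["img"]);pickle.dump(c,open(f"{n}0.pkl","wb"))
    print(n,c["camera_matrix"],c["rvec"],c["tvec"],c["shot"])
    for t in["orange_mid","blue_mid","white_mid","black_mid","rack_top","orange_well","blue_well","lid_handle","case_rim"]:
        print(t,[(round(d["conf"],2),round(d["centre"][1]*640,1),round(d["centre"][0]*480,1)) for d in pinpoint(c,t)][:4])
E
```

```text
pics
{'time_s': 0.0, 'q': array([-1.47629250e+00,  1.81563085e-01,  1.60799073e+00, -2.65836329e-05,
        1.35379168e+00, -2.06316665e-01]), 'dq': array([-0.00110754,  0.00058387,  0.00029098,  0.00039312, -0.00122123,
        0.00052446]), 'joint_efforts': array([-5.36251846e-04, -4.44873440e+01, -3.51335335e+01, -3.60448330e-04,
        9.03343549e-03, -1.65186640e-05]), 'eef_pos': array([ 0.17032441, -0.54864932,  0.24438008]), 'eef_rot': array([-8.75778273e-04,  9.88708878e-01,  1.49846540e-01,  3.60148286e-05]), 'wrist_force': array([0.73131283, 0.83506891, 0.48916255]), 'torque': array([-0.00881781,  0.02415082, -0.00091635]), 'opening': 0.997895171018785}
side [[578.74885443   0.         318.4831115 ]
 [  0.         578.74885443 238.32175394]
 [  0.           0.           1.        ]] [ 2.41065851 -0.142968    0.06196602] [-0.60770632  0.12563585  1.36703978] 1
orange_mid [(0.62, 325.2, 324.8), (0.47, 360.9, 222.9)]
blue_mid [(0.85, 333.9, 254.8), (0.65, 310.4, 284.8), (0.61, 339.2, 237.8), (0.59, 302.0, 256.5)]
white_mid [(0.79, 313.9, 301.2)]
black_mid [(0.59, 323.6, 347.2)]
rack_top [(0.92, 318.3, 316.7)]
orange_well [(0.71, 253.4, 282.5)]
blue_well [(0.69, 273.4, 336.6)]
lid_handle [(0.56, 276.6, 156.7)]
case_rim []
top [[533.87481395   0.         309.80283787]
 [  0.         533.87481395 238.2696896 ]
 [  0.           0.           1.        ]] [ 2.13393598 -2.07474924  0.23911426] [0.02534787 0.63566044 1.13933167] 2
orange_mid [(0.73, 422.6, 258.9), (0.2, 509.6, 277.7)]
blue_mid [(0.7, 330.5, 259.2), (0.57, 330.8, 238.8), (0.55, 373.7, 262.5), (0.47, 312.2, 228.8)]
white_mid [(0.58, 396.8, 257.7)]
black_mid [(0.59, 445.5, 255.2)]
rack_top [(0.91, 405.6, 264.9)]
orange_well [(0.67, 345.3, 322.5), (0.27, 403.3, 201.8)]
blue_well [(0.85, 409.8, 311.0)]
lid_handle [(0.55, 193.4, 276.3), (0.41, 403.1, 201.0)]
case_rim []
```

View pics/side0.png

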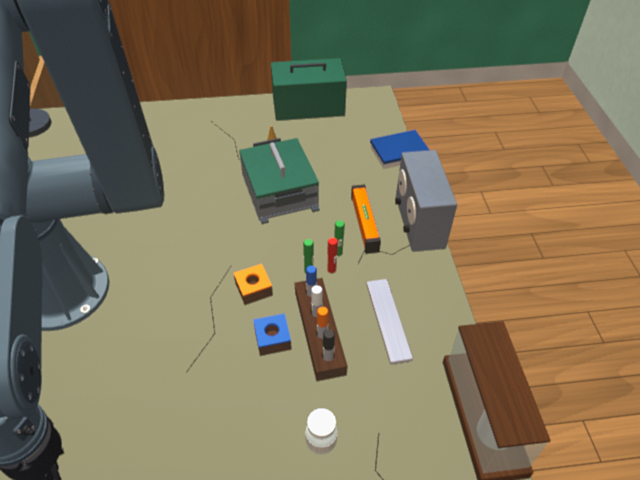

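View pics/top0.png

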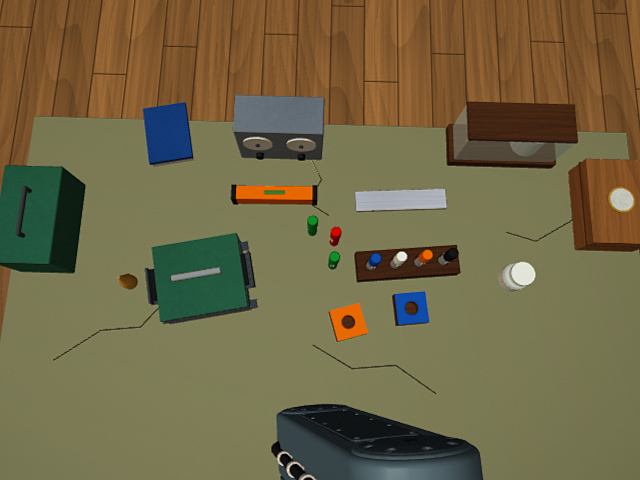

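```bash
cat > h.py <<'E'
import numpy as np,cv2
def P(c):
    R=cv2.Rodrigues(np.array(c["rvec"],float))[0];t=np.array(c["tvec"],float).ravel();return np.array(c["camera_matrix"]),R,t
def ray(c,uv):
    K,R,t=P(c);d=R.T@np.linalg.solve(K,np.array([uv[0],uv[1],1.]));o=-R.T@t;return o,d
def atz(c,uv,z):
    o,d=ray(c,uv);return o+d*(z-o[2])/d[2]
def tri(cs,uvs):
    A=np.zeros((3,3));b=np.zeros(3)
    for c,uv in zip(cs,uvs):
        o,d=ray(c,uv);d=d/np.linalg.norm(d);M=np.eye(3)-np.outer(d,d);A+=M;b+=M@o
    return np.linalg.solve(A,b)
def proj(c,p):
    K,R,t=P(c);x=K@(R@np.array(p).reshape(-1,3).T+t[:,None]);return (x[:2]/x[2]).T
E
python3 - <<'E'
import pickle,numpy as np,cv2
from h import *
s=pickle.load(open("side0.pkl","rb"));t=pickle.load(open("top0.pkl","rb"))
pp={"orange_mid":((325.2,324.8),(422.6,258.9),.067),"white":((313.9,301.2),(396.8,257.7),.067),"black":((323.6,347.2),(445.5,255.2),.067),"rack":((318.3,316.7),(405.6,264.9),.04),
"ow":((253.4,282.5),(345.3,322.5),.012),"bw":((273.4,336.6),(409.8,311),.012),"lid":((276.6,156.7),(193.4,276.3),.12),
}
for k,(a,b,z) in pp.items(): print(k,atz(s,a,z)[:2].round(4),atz(t,b,z)[:2].round(4),tri([s,t],[a,b]).round(4))
for d in [(330.5,259.2),(330.8,238.8),(373.7,262.5),(312.2,228.8)]: print(atz(t,d,.067)[:2].round(4),atz(t,d,.055)[:2].round(4))
cv2.imwrite("pics/st.png",cv2.resize(t["img"][180:350,130:470],None,fx=2.3,fy=2.3,interpolation=cv2.INTER_CUBIC))
cv2.imwrite("pics/ss.png",cv2.resize(s["img"][220:390,220:420],None,fx=3.5,fy=3.5,interpolation=cv2.INTER_CUBIC))
E
```

```text
orange_mid [ 0.6009 -0.2083] [ 0.5952 -0.2128] [ 0.5975 -0.2116  0.0711]
white [ 0.5841 -0.1447] [ 0.5963 -0.1545] [ 0.5883 -0.1528  0.0803]
black [ 0.5907 -0.2621] [ 0.6052 -0.2648] [ 0.5971 -0.2639  0.0727]
rack [ 0.5912 -0.1681] [ 0.5853 -0.1791] [ 0.5867 -0.1767  0.0517]
ow [ 0.4523 -0.0352] [ 0.4519 -0.0438] [ 0.452  -0.043   0.0219]
bw [ 0.4891 -0.1899] [ 0.4824 -0.1926] [ 0.4857 -0.1918  0.0142]
lid [0.536  0.2869] [0.5332 0.2895] [0.5349 0.2904 0.1167]
[ 0.5886 -0.0048] [ 0.5908 -0.0053]
[ 0.6358 -0.0046] [ 0.6385 -0.0051]
[ 0.5838 -0.1023] [ 0.586  -0.1038]
[0.658  0.0383] [0.6609 0.0383]
```

View pics/st.png

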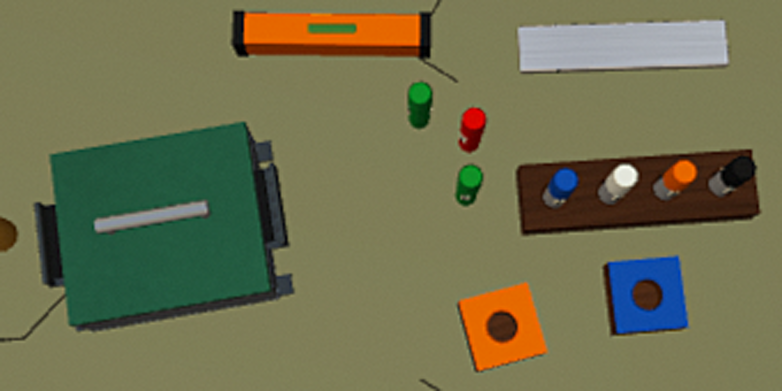

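View pics/ss.png

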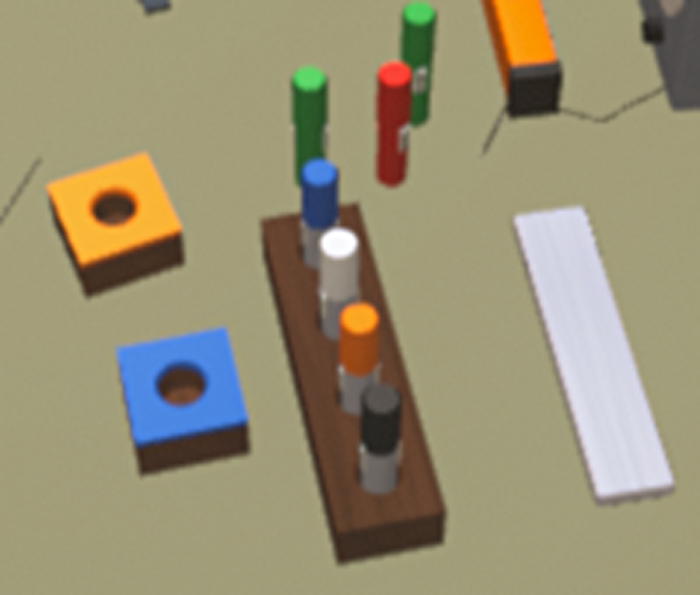

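```bash
cat > fit.py <<'E'
import numpy as np,cv2,pickle
from scipy.optimize import minimize
from h import *
S=4
def raster(c,pts,box):
    x0,y0,x1,y1=box;uv=proj(c,pts);h=cv2.convexHull(uv.astype(np.float32)).reshape(-1,2)
    m=np.zeros(((y1-y0)*S,(x1-x0)*S),np.uint8)
    q=((h-[x0,y0]+.5)*S-.5)
    cv2.fillConvexPoly(m,np.round(q*16).astype(np.int32),255,shift=4)
    return m/255.
def comp(mask,uv):
    n,l,st,ce=cv2.connectedComponentsWithStats(mask.astype(np.uint8))
    best=min(range(1,n),key=lambda i:np.hypot(*(ce[i]-uv))-(1e-1*min(st[i][4],300)))
    m=(l==best).astype(np.uint8);cs,_=cv2.findContours(m,0,1);return cs,m
def filled(mask,uv):
    cs,m=comp(mask,uv);o=np.zeros_like(m);cv2.drawContours(o,cs,-1,1,-1);return o
def fit(cams,masks,model,x0,step):
    boxes=[];T=[]
    for m in masks:
        ys,xs=np.nonzero(m);b=(max(xs.min()-15,0),max(ys.min()-15,0),min(xs.max()+15,640),min(ys.max()+15,480));boxes.append(b)
        T.append(cv2.GaussianBlur(cv2.resize(m[b[1]:b[3],b[0]:b[2]].astype(float),None,fx=S,fy=S,interpolation=cv2.INTER_LINEAR),(0,0),3))
    def f(x): return sum(((cv2.GaussianBlur(raster(c,model(x),b),(0,0),3)-t)**2).sum()/t.sum() for c,b,t in zip(cams,boxes,T))
    x0=np.array(x0,float);sim=np.vstack([x0]+[x0+np.eye(len(x0))[i]*step[i] for i in range(len(x0))])
    r=minimize(f,x0,method="Nelder-Mead",options=dict(initial_simplex=sim,xatol=1e-5,fatol=1e-6,maxiter=400));return r.x,r.fun
def cyl(r,z0,z1):
    a=np.linspace(0,2*np.pi,40)
    def m(x): 
        o=np.stack([x[0]+r*np.cos(a),x[1]+r*np.sin(a)],1);return np.vstack([np.c_[o,np.full(40,z)] for z in(z0,z1)])
    return m
def boxm(lx,ly,z0,z1):
    def m(x):
        c,s=np.cos(x[2]),np.sin(x[2]);o=np.array([[i*lx/2,j*ly/2] for i in(-1,1) for j in(-1,1)])@np.array([[c,s],[-s,c]])+x[:2]
        return np.vstack([np.c_[o,np.full(4,z)] for z in(z0,z1)])
    return m
def hsv(c): return cv2.cvtColor(c["img"],cv2.COLOR_BGR2HSV)
def colmask(c,k):
    h=hsv(c);H,Sa,V=h[...,0].astype(int),h[...,1],h[...,2]
    return {"orange":(H>=6)&(H<=20)&(Sa>180)&(V>130),"blue":(H>100)&(H<125)&(Sa>130)&(V>60),"green":(H>65)&(H<95)&(Sa>90)&(V>35)}[k]
E
cat > m0.py <<'E'
from fit import *
s=pickle.load(open("side0.pkl","rb"));t=pickle.load(open("top0.pkl","rb"))
def run(n,k,us,ut,model,x0,st):
    ms=[filled(colmask(c,k),u) for c,u in((s,us),(t,ut))]
    print(n,[int(m.sum()) for m in ms])
    for cs,mm in(([s,t],ms),([s],ms[:1]),([t],ms[1:])):
        x,f=fit(cs,mm,model,x0,st);print("   ",x.round(4),round(f,4))
run("ocap","orange",(322,316),(426,256),cyl(.012,.078,.122),(.597,-.212),(.01,.01))
run("bcap","blue",(311,275),(375,260),cyl(.012,.078,.122),(.587,-.105),(.01,.01))
run("osock","orange",(253,281),(348,322),boxm(.07,.07,.04,.04),(.452,-.043,.2),(.01,.01,.1))
run("bsock","blue",(272,331),(411,309),boxm(.07,.07,.04,.04),(.483,-.192,0),(.01,.01,.1))
run("lid","green",(280,165),(202,278),boxm(.166,.19,.09,.09),(.535,.29,.15),(.01,.01,.1))
run("lid thick","green",(280,165),(202,278),boxm(.166,.19,.078,.09),(.535,.29,.15),(.01,.01,.1))
E
python3 m0.py
```

```text
ocap [187, 127]
    [ 0.5947 -0.2098] 0.2159
    [ 0.5939 -0.2077] 0.08
    [ 0.5956 -0.211 ] 0.0845
bcap [164, 123]
    [ 0.5836 -0.0988] 0.1866
    [ 0.5829 -0.0962] 0.0985
    [ 0.5853 -0.0996] 0.0366
osock [742, 999]
    [ 0.4516 -0.0479  0.304 ] 0.0113
    [ 0.4505 -0.048   0.2855] 0.0021
    [ 0.4524 -0.048   0.288 ] 0.001
bsock [895, 975]
    [ 0.4869 -0.1905  0.1148] 0.0107
    [ 0.4865 -0.1904  0.1146] 0.0061
    [ 0.4875 -0.1905  0.1199] 0.0025
lid [2767, 6568]
    [0.5375 0.2846 0.201 ] 0.0786
    [0.5367 0.2848 0.2023] 0.0748
    [0.5381 0.2842 0.2014] 0.0015
lid thick [2767, 6568]
    [0.5381 0.2868 0.1998] 0.1355
    [0.5363 0.2928 0.1952] 0.1069
    [0.5389 0.2849 0.1996] 0.0024
```

```bash
python3 - <<'E'
from fit import *
s=pickle.load(open("side0.pkl","rb"));t=pickle.load(open("top0.pkl","rb"))
yaw=.1;c0=np.array([.592,-.1820]);
out=[]
for c,(x0,y0,w,h) in((t,(345,235,125,60)),(s,(290,255,60,130))):
    F=6 if c is t else 5
    im=cv2.resize(c["img"][y0:y0+h,x0:x0+w],None,fx=F,fy=F,interpolation=cv2.INTER_CUBIC)
    def dr(pts,col):
        q=((proj(c,pts)-[x0,y0]+.5)*F).astype(np.int32);cv2.polylines(im,[q],True,col,1)
    R=np.array([[np.cos(yaw),-np.sin(yaw)],[np.sin(yaw),np.cos(yaw)]])
    o=np.array([[-1,-1],[1,-1],[1,1],[-1,1]])*[.033,.118]@R.T+c0
    dr(np.c_[o,np.full(4,.04)],(0,255,255))
    a=np.linspace(0,6.28,40)
    for k in(-1.5,-.5,.5,1.5):
        p=c0+R@[0,.056*k]
        for r,z in((.0135,.04),(.012,.122),(.012,.078)): dr(np.stack([p[0]+r*np.cos(a),p[1]+r*np.sin(a),0*a+z],1),(255,0,255))
    cv2.imwrite("pics/ov_%s.png"%("t" if c is t else "s"),im)
E
```

```text
(no output)
```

View pics/ov_t.png

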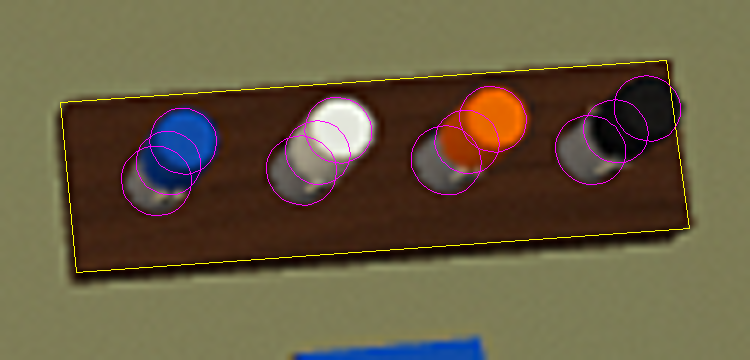

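View pics/ov_s.png

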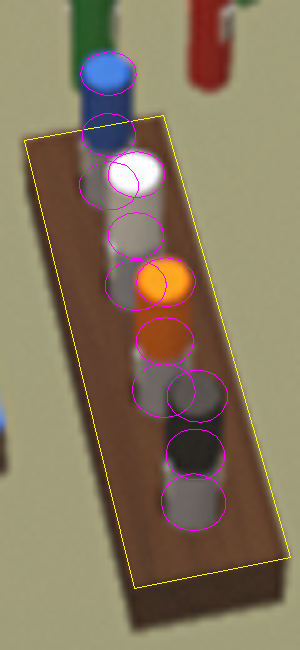

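Call:
servo_tool(
  plan=[
    [[0.04,0.03,0,0.137,1],[0.04,0.03,0,0.137,1],[0.04,0.03,0,0.137,1],[0.04,0.03,0,0.137,1],[0.04,0.03,0,0.137,1],[0.04,0.03,0,0.137,1],[0.04,0.03,0,0.137,1],[0.04,0.03,0,0.137,1]],
  ],
)

```text
time_s: 1.8
eef_pos: [0.4919, -0.3077, 0.2456]
eef_rot: [0.0, 0.764, 0.645, -0.0]
wrist_force: [-0.1, -1.6, -0.3]
opening: 1.0
```

Call:
servo_tool(
  plan=[
    [[0.034,0.033,0,0.135,1],[0.034,0.033,0,0.135,1],[0.034,0.032,0,0,1],[0,0,-0.02,0,1],[0,0,-0.03,0,1],[0,0,-0.02,0,1],[0,0,0,0,1],[0,0,0,0,1]],
  ],
)

```text
time_s: 2.6
eef_pos: [0.5924, -0.2113, 0.1755]
eef_rot: [-0.0, 0.672, 0.74, -0.0]
wrist_force: [-0.2, -1.0, -0.2]
opening: 0.999
```

```bash
python3 - <<'E'
from bench import *
import cv2,pickle
for n in("side","top"):
    c=camera(n);pickle.dump(c,open(f"{n}1.pkl","wb"));i=c["img"]
    cv2.imwrite(f"pics/{n}1.png",cv2.resize(i[180:400,220:480],None,fx=2.5,fy=2.5))
print(get_obs()["eef_pos"])
E
```

```text
[ 0.59324583 -0.21187915  0.17710234]
```

View pics/side1.png

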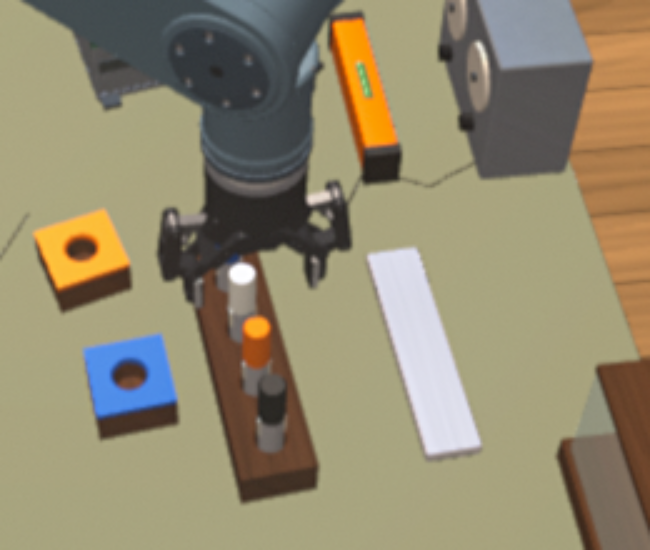

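View pics/top1.png

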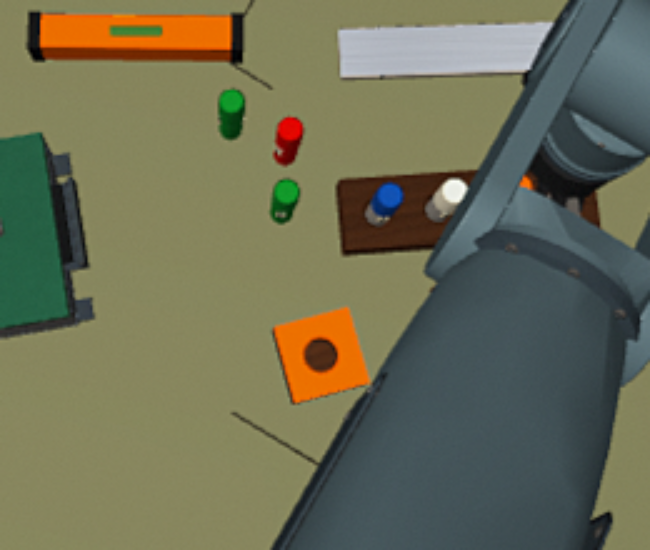

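```bash
python3 - <<'E'
from bench import *
from h import *
import pickle
s=pickle.load(open("side1.pkl","rb"));print((proj(s,[[.593,-.212,.171],[.593,-.212,.19]])-[220,180])*2.5)
print([get_obs()["eef_pos"].round(4) for _ in range(3)])
E
```

```text
[[255.53507341 294.41308365]
 [255.78380473 280.1634139 ]]
[array([ 0.5932, -0.2119,  0.1771]), array([ 0.5932, -0.2119,  0.1771]), array([ 0.5932, -0.2119,  0.1771])]
```

Call:
servo_tool(
  plan=[
    [[0.001,0.0015,-0.03,0,1],[0,0,-0.03,0,1],[0,0,-0.026,0,1],[0,0,0,0,1],[0,0,0,0,1]],
  ],
)

```text
time_s: 3.2
eef_pos: [0.594, -0.2102, 0.0907]
eef_rot: [0.001, 0.672, 0.74, 0.0]
wrist_force: [0.5, -1.2, 0.2]
opening: 0.999
```

Call:
servo_tool(
  plan=[
    [[0,0,0,0,-1],[0,0,0,0,-1],[0,0,0,0,-1],[0,0,0,0,-1],[0,0,0,0,-1],[0,0,0,0,-1],[0,0,0,0,-1],[0,0,0,0,-1]],
  ],
)

```text
time_s: 4.0
eef_pos: [0.5941, -0.2099, 0.0902]
eef_rot: [0.001, 0.672, 0.74, 0.0]
wrist_force: [0.5, 0.8, 5.2]
opening: 0.267
```

Call:
servo_tool(
  plan=[
    [[0,0,0.005,0,-1],[0,0,0.01,0,-1],[0,0,0.015,0,-1],[0,0,0.02,0,-1],[0,0,0.015,0,-1],[0,0,0.005,0,-1],[0,0,0,0,-1]],
  ],
)

```text
time_s: 4.7
eef_pos: [0.5939, -0.21, 0.1607]
eef_rot: [0.001, 0.672, 0.74, 0.0]
wrist_force: [-0.4, 0.2, -1.8]
opening: 0.267
```

```bash
python3 - <<'E'
from bench import *
from fit import *
c=camera("side");pickle.dump(c,open("side2.pkl","wb"));i=c["img"]
cv2.imwrite("pics/side2.png",cv2.resize(i[160:400,220:480],None,fx=2.5,fy=2.5))
print(get_obs()["eef_pos"],get_obs()["wrist_force"])
E
```

```text
[ 0.59334814 -0.20970558  0.15951567] [ 0.00543446 -0.66889967 -1.00942113]
```

View pics/side2.png

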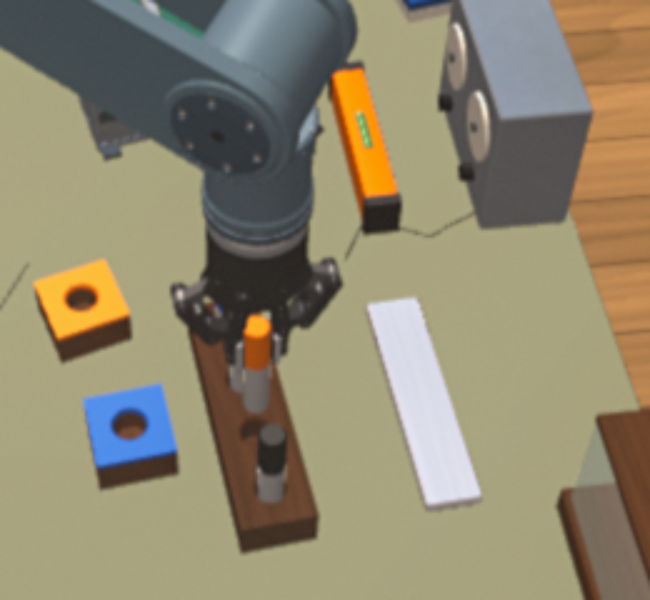

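Call:
servo_tool(
  plan=[
    [[-0.02,0,0,0,-1],[-0.03,0,0,0,-1],[-0.03,0.01,0,0,-1],[-0.0223,0.03,0,0,-1],[-0.02,0.04,0,0,-1],[-0.01,0.04,0,0,-1],[-0.01,0.03,0,0,-1],[0,0.012,0,0,-1]],
  ],
)

```text
time_s: 5.55
eef_pos: [0.4489, -0.045, 0.158]
eef_rot: [-0.002, 0.672, 0.741, -0.0]
wrist_force: [-0.9, -0.3, -1.2]
opening: 0.264
```

Call:
servo_tool(
  plan=[
    [[0,0,0,0,-1],[0,0,0,0,-1]],
  ],
)

```text
time_s: 5.75
eef_pos: [0.4516, -0.0484, 0.1592]
eef_rot: [0.0, 0.672, 0.74, -0.0]
wrist_force: [0.5, 0.1, -1.5]
opening: 0.263
```

```bash
python3 - <<'E'
from bench import *
from fit import *
for n in("side","top"):
    c=camera(n);pickle.dump(c,open(f"{n}3.pkl","wb"));i=c["img"]
    cv2.imwrite(f"pics/{n}3.png",cv2.resize(i[160:400,220:480],None,fx=2.5,fy=2.5))
    e=get_obs()["eef_pos"];print(e.round(4))
    a=np.linspace(0,6.28,40)
    f=cv2.resize(i[160:400,220:480],None,fx=3,fy=3,interpolation=cv2.INTER_CUBIC)
    for r,z in((.011,.012),(.012,.078),(.012,.122)):
        q=((proj(c,np.stack([e[0]+r*np.cos(a),e[1]+r*np.sin(a),0*a+z+.070],1))-[220,160]+.5)*3).astype(np.int32);cv2.polylines(f,[q],True,(255,0,255),1)
    r,z=.015,.04
    q=((proj(c,np.stack([.4516+r*np.cos(a),-.0479+r*np.sin(a),0*a+z],1))-[220,160]+.5)*3).astype(np.int32);cv2.polylines(f,[q],True,(255,255,0),1)
    cv2.imwrite(f"pics/{n}3.png",f[:600])
E
```

```text
[ 0.4517 -0.0488  0.1593]
[ 0.4517 -0.0489  0.1593]
```

View pics/side3.png

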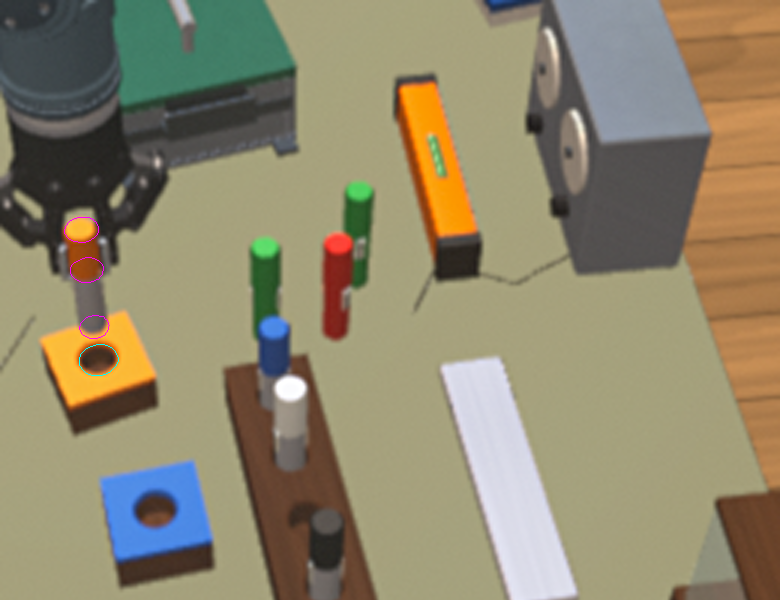

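View pics/top3.png

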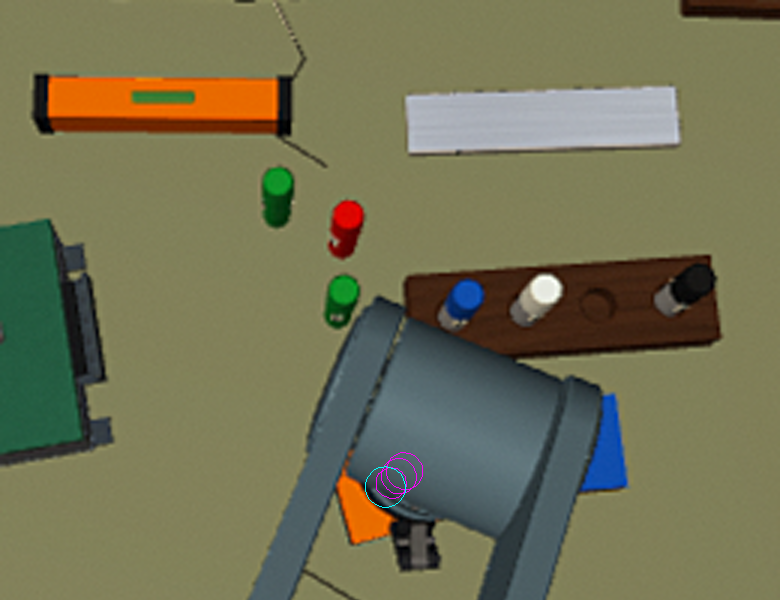

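Call:
servo_tool(
  plan=[
    [[0,0.0005,-0.015,0,-1],[0,0,-0.015,0,-1],[0,0,-0.012,0,-1],[0,0,-0.01,0,-1],[0,0,-0.008,0,-1],[0,0,-0.005,0,-1],[0,0,0,0,-1],[0,0,0,0,-1]],
  ],
)

```text
time_s: 6.65
eef_pos: [0.4513, -0.0473, 0.0945]
eef_rot: [0.0, 0.672, 0.74, 0.0]
wrist_force: [-0.1, -0.2, -0.8]
opening: 0.264
```

Call:
servo_tool(
  plan=[
    [[0,0,-0.002,0,-1],[0,0,-0.002,0,-1],[0,0,0,0,-1],[0,0,0,0,-1]],
  ],
)

```text
time_s: 7.05
eef_pos: [0.4511, -0.0471, 0.0903]
eef_rot: [0.0, 0.672, 0.74, 0.0]
wrist_force: [-0.5, 0.3, -0.7]
opening: 0.266
```

Call:
servo_tool(
  plan=[
    [[0,0,-0.001,0,-1],[0,0,-0.001,0,-1],[0,0,0,0,-1]],
  ],
)

```text
time_s: 7.35
eef_pos: [0.4517, -0.0475, 0.09]
eef_rot: [0.0, 0.672, 0.74, -0.0]
wrist_force: [-6.0, 1.3, 16.3]
opening: 0.265
```

Call:
servo_tool(
  plan=[
    [[0,0,0.001,0,-1],[0,0,0,0,0.1],[0,0,0,0,0.1],[0,0,0,0,1],[0,0,0,0,1],[0,0,0,0,1],[0,0,0.02,0,1],[0,0,0.03,0,1]],
  ],
)

```text
time_s: 8.15
eef_pos: [0.4495, -0.0467, 0.1381]
eef_rot: [-0.002, 0.672, 0.74, -0.001]
wrist_force: [-0.1, -1.1, 0.1]
opening: 1.0
```

Call:
servo_tool(
  plan=[
    [[0,0,0.03,0,1],[0,0,0.005,0,1],[0.03,-0.01,0,0,1],[0.04,-0.01,0,0,1],[0.04,-0.02,0,0,1],[0.022,-0.011,0,0,1],[0,0,0,0,1],[0,0,0,0,1]],
  ],
)

```text
time_s: 8.95
eef_pos: [0.5822, -0.0979, 0.1727]
eef_rot: [-0.001, 0.672, 0.74, -0.0]
wrist_force: [0.3, 0.7, -0.7]
opening: 0.996
```

```bash
cat > look.py <<'E'
import sys
from bench import *
from fit import *
n,x0,y0,x1,y1,F,out=sys.argv[1],*map(int,sys.argv[2:7]),sys.argv[7]
c=camera(n);pickle.dump(c,open(out+".pkl","wb"))
cv2.imwrite(f"pics/{out}.png",cv2.resize(c["img"][y0:y1,x0:x1],None,fx=F,fy=F,interpolation=cv2.INTER_CUBIC))
o=get_obs();print(o["time_s"],o["eef_pos"].round(4),o["wrist_force"].round(1))
E
python3 look.py side 220 180 400 380 3 s4
```

```text
9.0 [ 0.5818 -0.0976  0.173 ] [ 0.1  1.3 -0. ]
```

View pics/s4.png

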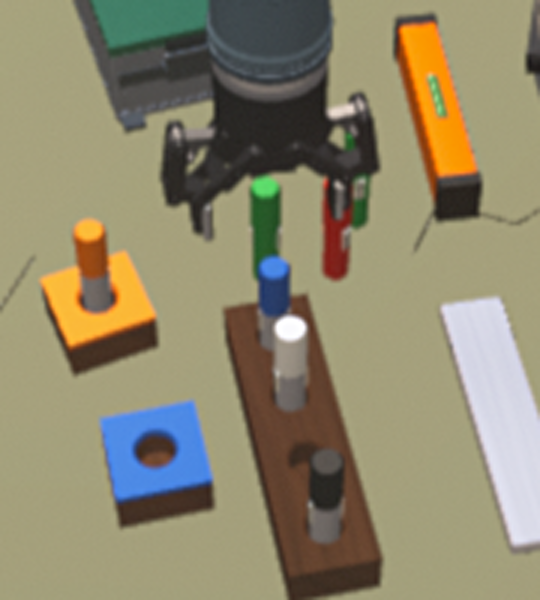

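Call:
servo_tool(
  plan=[
    [[0.0017,-0.0008,-0.02,0,1],[0,0,-0.03,0,1],[0,0,-0.02,0,1],[0,0,-0.013,0,1],[0,0,0,0,1],[0,0,0,0,1]],
  ],
)

```text
time_s: 9.6
eef_pos: [0.5848, -0.0988, 0.0919]
eef_rot: [0.0, 0.672, 0.74, 0.0]
wrist_force: [0.7, 0.2, 0.4]
opening: 0.997
```

Call:
servo_tool(
  plan=[
    [[0,0,0,0,-1],[0,0,0,0,-1],[0,0,0,0,-1],[0,0,0,0,-1],[0,0,0,0,-1],[0,0,0,0,-1],[0,0,0,0,-1],[0,0,0,0,-1]],
  ],
)

```text
time_s: 10.4
eef_pos: [0.5849, -0.0991, 0.0918]
eef_rot: [0.0, 0.672, 0.74, -0.0]
wrist_force: [-2.1, -0.1, 6.3]
opening: 0.264
```

Call:
servo_tool(
  plan=[
    [[0,0,0.005,0,-1],[0,0,0.01,0,-1],[0,0,0.015,0,-1],[0,0,0.02,0,-1],[0,0,0.015,0,-1],[0,0,0.005,0,-1],[0,0,0,0,-1]],
  ],
)

```text
time_s: 11.1
eef_pos: [0.5855, -0.0992, 0.1627]
eef_rot: [0.001, 0.672, 0.74, 0.0]
wrist_force: [0.7, -0.3, -1.8]
opening: 0.263
```

Call:
servo_tool(
  plan=[
    [[-0.02,0,0,0,-1],[-0.03,0,0,0,-1],[-0.025,-0.015,0,0,-1],[-0.0128,-0.03,0,0,-1],[-0.01,-0.03,0,0,-1],[0,-0.0165,0,0,-1],[0,0,0,0,-1],[0,0,0,0,-1]],
  ],
)

```text
time_s: 11.9
eef_pos: [0.487, -0.1901, 0.1607]
eef_rot: [-0.001, 0.673, 0.74, 0.0]
wrist_force: [-0.6, -0.1, -0.7]
opening: 0.262
```

```bash
python3 look.py side 220 180 400 380 3 s5;python3 - <<'E'
from fit import *
from bench import *
e=get_obs()["eef_pos"];c=pickle.load(open("s5.pkl","rb"));f=cv2.imread("pics/s5.png");a=np.linspace(0,6.28,40)
for x,y,r,z,col in((*e[:2],.011,.082,(255,0,255)),(*e[:2],.012,.148,(255,0,255)),(*e[:2],.012,.192,(255,0,255)),(.487,-.1905,.015,.04,(0,255,255))):
    q=((proj(c,np.stack([x+r*np.cos(a),y+r*np.sin(a),0*a+z],1))-[220,180]+.5)*3).astype(np.int32);cv2.polylines(f,[q],True,col,1)
cv2.imwrite("pics/s5.png",f)
E
```

```text
11.95 [ 0.487  -0.1896  0.1607] [-0.2 -0.7 -1.1]
```

View pics/s5.png

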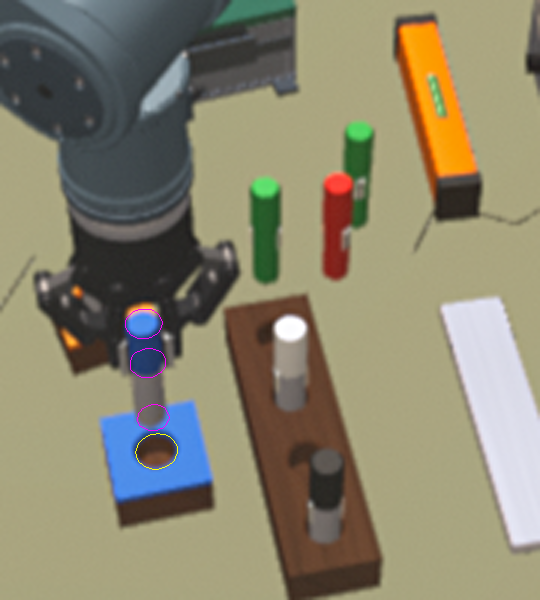

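Call:
servo_tool(
  plan=[
    [[0,-0.0005,-0.015,0,-1],[0,0,-0.015,0,-1],[0,0,-0.012,0,-1],[0,0,-0.01,0,-1],[0,0,-0.008,0,-1],[0,0,-0.005,0,-1],[0,0,0,0,-1],[0,0,0,0,-1]],
  ],
)

```text
time_s: 12.75
eef_pos: [0.4872, -0.1912, 0.0966]
eef_rot: [0.0, 0.672, 0.74, 0.0]
wrist_force: [-0.2, -1.5, -1.0]
opening: 0.262
```

Call:
servo_tool(
  plan=[
    [[0,0,-0.002,0,-1],[0,0,-0.002,0,-1],[0,0,0,0,-1],[0,0,0,0,-1]],
  ],
)

```text
time_s: 13.15
eef_pos: [0.487, -0.191, 0.0923]
eef_rot: [0.0, 0.672, 0.74, 0.0]
wrist_force: [-0.0, 0.4, -1.3]
opening: 0.267
```

Call:
servo_tool(
  plan=[
    [[0,0,-0.001,0,-1],[0,0,-0.001,0,-1],[0,0,0,0,-1]],
  ],
)

```text
time_s: 13.45
eef_pos: [0.4874, -0.1914, 0.0918]
eef_rot: [0.0, 0.672, 0.74, -0.0]
wrist_force: [-3.4, 1.5, 11.5]
opening: 0.262
```

Call:
servo_tool(
  plan=[
    [[0,0,0.001,0,-1],[0,0,0,0,0.1],[0,0,0,0,0.1],[0,0,0,0,1],[0,0,0,0,1],[0,0,0,0,1],[0,0,0.02,0,1],[0,0,0.03,0,1]],
  ],
)

```text
time_s: 14.25
eef_pos: [0.4855, -0.19, 0.1399]
eef_rot: [-0.002, 0.672, 0.74, -0.0]
wrist_force: [0.0, -0.2, 0.2]
opening: 1.002
```

Call:
servo_tool(
  plan=[
    [[0,0,0.035,0,1],[0,0,0.035,0,1],[0,0.03,0.01,0,1],[0,0.04,0,0.05,1],[0,0.04,0,0.05,1],[0.01,0.04,0,0,1],[0.01,0.04,0,0,1],[0.01,0.04,0,0,1]],
  ],
)

```text
time_s: 15.05
eef_pos: [0.5171, 0.0406, 0.2215]
eef_rot: [0.0, 0.635, 0.773, 0.0]
wrist_force: [0.4, -0.2, -0.1]
opening: 0.998
```

Call:
servo_tool(
  plan=[
    [[0.01,0.04,0,0,1],[0.01,0.04,0,0,1],[0,0.04,0,0,1],[0,0.04,0,0,1],[0,0.03,0,0,1],[0,0.015,0,0,1],[0,0,0,0,1],[0,0,0,0,1]],
  ],
)

```text
time_s: 15.85
eef_pos: [0.537, 0.2431, 0.2211]
eef_rot: [0.0, 0.634, 0.773, -0.0]
wrist_force: [0.2, -0.3, 0.2]
opening: 0.995
```

```bash
python3 look.py side 160 80 420 380 2 s6;python3 look.py top 130 190 470 390 2 t6; cat > bar.py <<'E'
# fit the bar in the initial pictures
from fit import *
s=pickle.load(open("side0.pkl","rb"));t=pickle.load(open("top0.pkl","rb"))
ms=[]
for c,u,b in((s,(277,158),(262,138,294,180)),(t,(195,273),(165,260,228,288))):
    h=hsv(c);m=np.zeros((480,640),bool);x0,y0,x1,y1=b
    m[y0:y1,x0:x1]=((h[...,1]<70)&(h[...,2]>90))[y0:y1,x0:x1]
    ms.append(filled(m,u));print(int(ms[-1].sum()))
for L in(.08,.09,.1):
  model=boxm(.014,L,.113,.127)
  print(L)
  for cs,mm in(([s,t],ms),([s],ms[:1]),([t],ms[1:])):
    x,f=fit(cs,mm,model,(.537,.286,.2),(.01,.01,.1));print(x.round(4),round(f,3))
E
python3 bar.py
```

```text
15.9 [0.5371 0.2427 0.2211] [ 0.2  0.  -0.2]
15.95 [0.5372 0.2425 0.2212] [-0.   0.3  0.3]
228
303
0.08
[0.5377 0.2878 0.2217] 0.429
[0.5372 0.2876 0.2268] 0.207
[0.5386 0.2861 0.2035] 0.214
0.09
[0.538  0.2866 0.2168] 0.304
[0.5371 0.2878 0.2202] 0.152
[0.5386 0.286  0.2081] 0.142
0.1
[0.538  0.2857 0.1994] 0.204
[0.5373 0.2861 0.2098] 0.104
[0.5388 0.2858 0.2029] 0.086
```

View pics/s6.png

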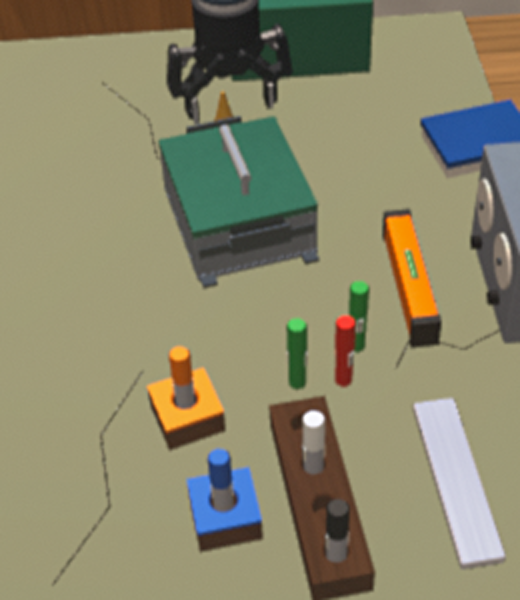

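View pics/t6.png

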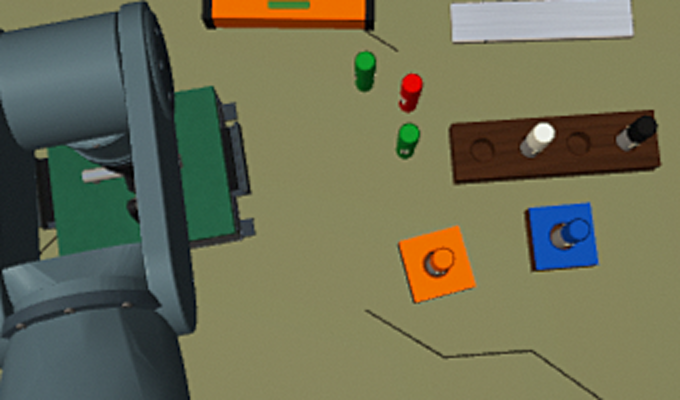

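Call:
servo_tool(
  plan=[
    [[0.0005,0.02,0,0,1],[0,0.0225,0,0,1],[0,0,-0.02,0,1],[0,0,-0.03,0,1],[0,0,-0.03,0,1],[0,0,-0.015,0,1],[0,0,0,0,1],[0,0,0,0,1]],
  ],
)

```text
time_s: 16.75
eef_pos: [0.5383, 0.286, 0.1272]
eef_rot: [0.0, 0.635, 0.773, 0.0]
wrist_force: [0.4, 0.0, 0.3]
opening: 1.002
```

```bash
python3 look.py side 230 80 350 220 5 s7
```

```text
16.8 [0.5388 0.2864 0.128 ] [-0.1 -0.3  0.6]
```

View pics/s7.png

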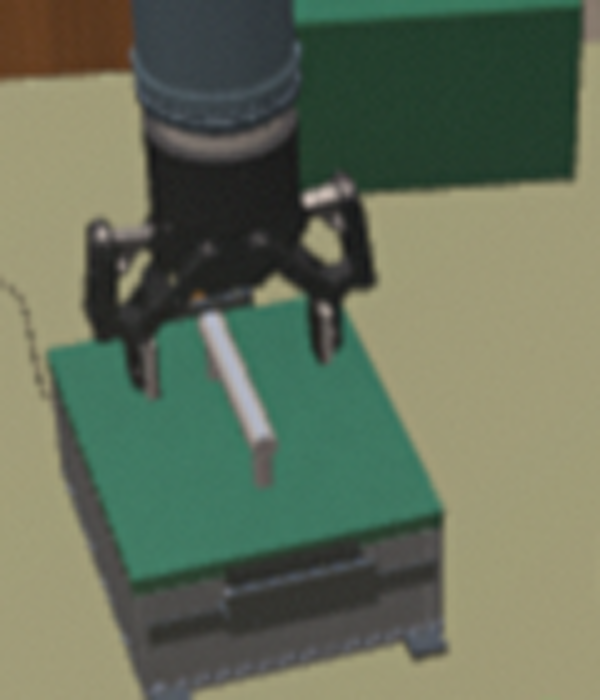

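Call:
servo_tool(
  plan=[
    [[0,0,-0.0125,0,1],[0,0,0,0,1],[0,0,0,0,0],[0,0,0,0,0],[0,0,0,0,-0.5],[0,0,0,0,-0.5],[0,0,0,0,-0.5],[0,0,0,0,-0.5]],
  ],
)

```text
time_s: 17.6
eef_pos: [0.5375, 0.2865, 0.1138]
eef_rot: [0.0, 0.635, 0.773, 0.0]
wrist_force: [-0.2, 0.9, 0.2]
opening: 0.252
```

Call:
servo_tool(
  plan=[
    [[0,0,0,0,-1],[0,0,0,0,-1],[0,0,0,0,-1],[0,0,0,0,-1],[0,0,0,0,-1],[0,0,0,0,-1],[0,0,0,0,-1]],
  ],
)

```text
time_s: 18.3
eef_pos: [0.538, 0.2866, 0.1141]
eef_rot: [0.0, 0.635, 0.773, 0.001]
wrist_force: [4.5, 0.4, -0.8]
opening: 0.145
```

Call:
servo_tool(
  plan=[
    [[0,0,0.0005,0,-1],[0,0,0.0005,0,-1],[0,0,0.0005,0,-1],[0,0,0,0,-1]],
  ],
)

```text
time_s: 18.7
eef_pos: [0.538, 0.2866, 0.1141]
eef_rot: [0.0, 0.635, 0.773, 0.0]
wrist_force: [9.5, 2.7, -10.5]
opening: 0.142
```

Call:
servo_tool(
  plan=[
    [[0,0,0.0005,0,-1],[0,0,0.0005,0,-1],[0,0,0,0,-1]],
  ],
)

```text
time_s: 19.0
eef_pos: [0.5377, 0.2865, 0.1145]
eef_rot: [0.0, 0.635, 0.773, 0.0]
wrist_force: [10.4, 4.2, -13.4]
opening: 0.146
```

Call:
servo_tool(
  plan=[
    [[0.0005,0.0002,0,0,-1],[0.0003,0,0,0,-1],[0,0,0,0,-1]],
  ],
)

```text
time_s: 19.3
eef_pos: [0.5377, 0.2865, 0.1144]
eef_rot: [-0.0, 0.635, 0.773, -0.001]
wrist_force: [6.3, 1.6, -11.0]
opening: 0.14
```

Call:
servo_tool(
  plan=[
    [[0,0,0.0004,0,-1],[0,0,0.0004,0,-1],[0,0,0,0,-1]],
  ],
)

```text
time_s: 19.6
eef_pos: [0.5376, 0.2864, 0.1146]
eef_rot: [-0.001, 0.635, 0.773, -0.001]
wrist_force: [8.2, 3.5, -14.4]
opening: 0.142
```

Call:
servo_tool(
  plan=[
    [[0.0003,0,0.0004,0,-1],[0.0003,0,0.0004,0,-1],[0,0,0,0,-1]],
  ],
)

```text
time_s: 19.9
eef_pos: [0.5375, 0.2863, 0.1148]
eef_rot: [-0.001, 0.635, 0.773, -0.001]
wrist_force: [8.0, 2.6, -15.8]
opening: 0.144
```

Call:
servo_tool(
  plan=[
    [[0,0,0.0004,0,-1],[0,0,0.0004,0,-1],[0,0,0,0,-1]],
  ],
)

```text
time_s: 20.2
eef_pos: [0.5372, 0.2861, 0.1152]
eef_rot: [-0.001, 0.635, 0.773, -0.002]
wrist_force: [7.8, 3.0, -17.6]
opening: 0.142
```

Call:
servo_tool(
  plan=[
    [[0.0004,0,0.0004,0,-1],[0.0004,0,0.0004,0,-1],[0,0,0,0,-1]],
  ],
)

```text
time_s: 20.5
eef_pos: [0.5373, 0.286, 0.1153]
eef_rot: [-0.002, 0.635, 0.773, -0.002]
wrist_force: [6.8, 2.0, -19.3]
opening: 0.141
```

Call:
servo_tool(
  plan=[
    [[0,0,0.0004,0,-1],[0,0,0.0004,0,-1],[0,0,0,0,-1]],
  ],
)

```text
time_s: 20.8
eef_pos: [0.5371, 0.286, 0.116]
eef_rot: [-0.002, 0.635, 0.773, -0.003]
wrist_force: [7.0, 1.9, -20.9]
opening: 0.137
```

```bash
python3 look.py side 230 80 350 220 5 s8;python3 -c "
from bench import *
o=get_obs();print(o['torque'],o['eef_rot'],o['opening'])"
```

```text
20.85 [0.5371 0.2859 0.116 ] [  7.    2.1 -19.8]
[ 0.42929047 -1.1998154   0.06571852] [-0.00190548  0.63458615  0.77284518 -0.00266866] 0.14107948883313806
```

View pics/s8.png

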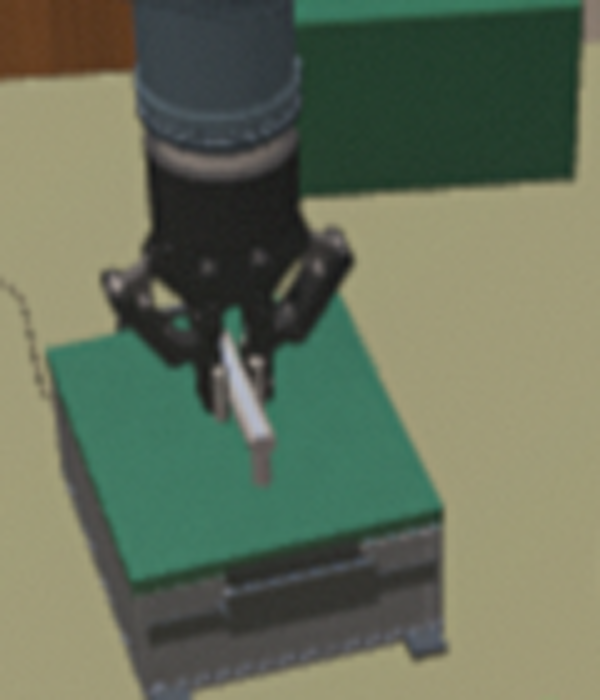

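Call:
servo_tool(
  plan=[
    [[0.0003,0,0.0004,0,-1],[0.0003,0,0.0004,0,-1],[0,0,0,0,-1]],
  ],
)

```text
time_s: 21.15
eef_pos: [0.5371, 0.2858, 0.1163]
eef_rot: [-0.002, 0.635, 0.773, -0.003]
wrist_force: [5.7, 0.7, -21.0]
opening: 0.14
```

Call:
servo_tool(
  plan=[
    [[0,0,0.0004,0,-1],[0,0,0.0004,0,-1],[0,0,0,0,-1]],
  ],
)

```text
time_s: 21.45
eef_pos: [0.5369, 0.2858, 0.117]
eef_rot: [-0.002, 0.635, 0.773, -0.003]
wrist_force: [4.9, 2.8, -21.0]
opening: 0.142
```

Call:
servo_tool(
  plan=[
    [[0,0,0.0005,0,-1],[0,0,0.0005,0,-1],[0,0,0,0,-1]],
  ],
)

```text
time_s: 21.75
eef_pos: [0.5368, 0.2858, 0.1182]
eef_rot: [-0.003, 0.635, 0.773, -0.004]
wrist_force: [3.4, 0.7, -21.8]
opening: 0.139
```

```bash
python3 look.py side 230 80 350 220 5 s9; python3 - <<'E'
from fit import *
a=pickle.load(open("s7.pkl","rb"));
for n in("s8","s9"):
    b=pickle.load(open(n+".pkl","rb"))
    f=lambda c,bx:cv2.cvtColor(c["img"],cv2.COLOR_BGR2GRAY)[bx[1]:bx[3],bx[0]:bx[2]].astype(np.float64)
    for nm,bx in(("lid front",(256,178,322,200)),("bar end",(272,158,290,180)),("case base",(256,196,322,222)),("lid left",(236,150,262,200))):
        A,B=f(a,bx),f(b,bx);w=cv2.createHanningWindow(A.shape[::-1],cv2.CV_64F);print(n,nm,cv2.phaseCorrelate(A,B,w))
c=a;print(proj(c,[[.5,.2,.09],[.5,.2,.093]]))
E
```

```text
21.8 [0.5368 0.2858 0.1185] [  2.6   1.3 -22.8]
s8 lid front ((-0.12359567319981579, -0.6207366664074776), 0.9887937969055777)
s8 bar end ((-0.007374166103833346, -0.45938551246869785), 0.9144901661986545)
s8 case base ((-0.07756685194046042, 0.4996321422348373), 1.0025994633158364)
s8 lid left ((0.4956806525878381, -0.12193509532881563), 0.8623445888828307)
s9 lid front ((-0.23479839991970408, -1.0246339093602668), 1.0198885156976079)
s9 bar end ((-0.14757069237882803, -1.0547252869999806), 0.9358024044314022)
s9 case base ((-0.08982425818881268, 0.5205435453838003), 0.9589924465462742)
s9 lid left ((0.38552043699248983, -0.3291099452378994), 0.8857143765803285)
[[265.50786146 188.96888599]
 [265.43365182 188.10904433]]
```

View pics/s9.png

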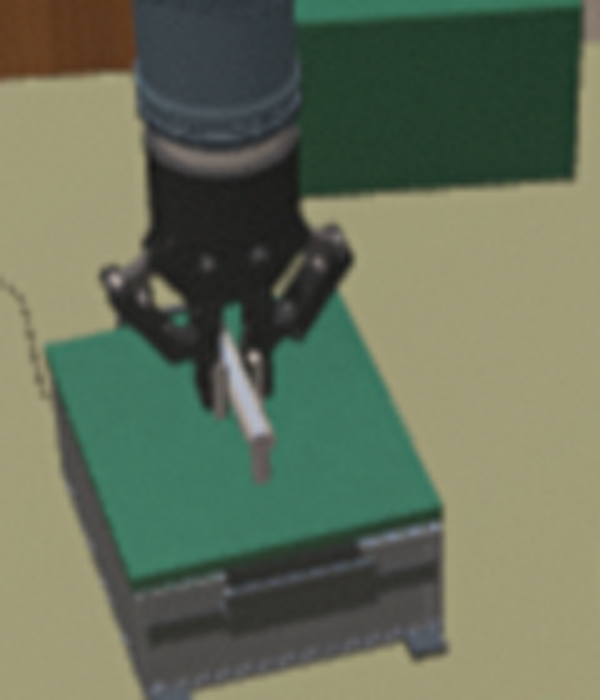

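Call:
servo_tool(
  plan=[
    [[0,0,0.0005,0,-1],[0,0,0.0005,0,-1],[0,0,0,0,-1]],
  ],
)

```text
time_s: 22.1
eef_pos: [0.5415, 0.2869, 0.1259]
eef_rot: [0.001, 0.634, 0.773, 0.001]
wrist_force: [0.2, 0.3, -3.3]
opening: 0.144
```

Call:
servo_tool(
  plan=[
    [[0,0,0.0005,0,-1],[0,0,0.0005,0,-1],[0,0,0,0,-1]],
  ],
)

```text
time_s: 22.4
eef_pos: [0.5406, 0.2867, 0.1256]
eef_rot: [0.0, 0.635, 0.773, 0.0]
wrist_force: [0.0, 0.4, -3.8]
opening: 0.142
```

Call:
servo_tool(
  plan=[
    [[0,0,0.001,0,-1],[-0.0005,0,0.002,0,-1],[-0.001,0,0.002,0,-1],[-0.001,0,0.002,0,-1],[0,0,0.0015,0,-1],[0,0,0,0,-1],[0,0,0,0,-1],[0,0,0,0,-1]],
  ],
)

```text
time_s: 23.2
eef_pos: [0.5377, 0.2867, 0.1332]
eef_rot: [-0.0, 0.635, 0.773, -0.0]
wrist_force: [-0.0, 0.3, -3.4]
opening: 0.141
```

```bash
python3 look.py side 230 80 350 220 5 s10; python3 look.py top 120 190 470 390 2 t10; python3 - <<'E'
from fit import *
from bench import *
c=pickle.load(open("s10.pkl","rb"));f=cv2.imread("pics/s10.png");e=get_obs()
print(e["torque"],e["eef_rot"])
for x in((.538,.2848,.2),):
  for z,col in((.110,(0,255,255)),(.098,(0,255,255)),(.078,(255,0,255))):
    p=boxm(.166,.19,z,z)(x)[[0,1,3,2]];q=((proj(c,p)-[230,80]+.5)*5).astype(np.int32);cv2.polylines(f,[q],True,col,1)
cv2.imwrite("pics/s10.png",f)
m=filled(colmask(c,"green"),(280,160));print(m.sum())
E
```

```text
23.25 [0.5377 0.2867 0.1333] [ 0.3 -0.5 -4.1]
23.3 [0.5377 0.2867 0.1333] [-0.5  0.3 -4.3]
[-0.02898935  0.02505829 -0.02842819] [-5.29959117e-05  6.34537062e-01  7.72892429e-01 -8.30289057e-05]
2476
```

View pics/s10.png

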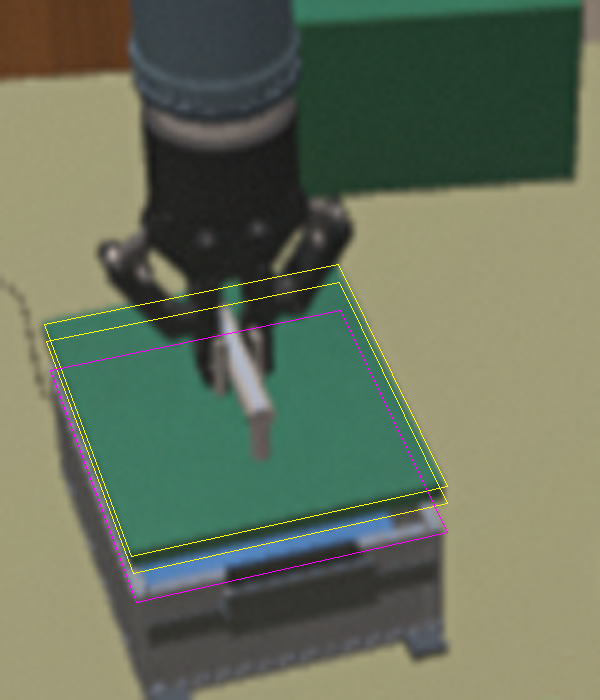

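View pics/t10.png

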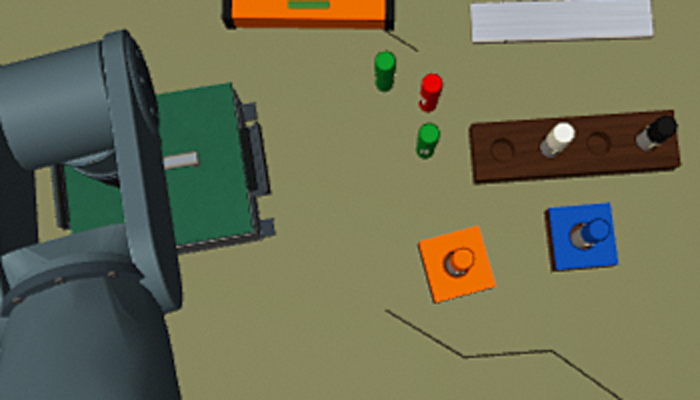

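```bash
python3 - <<'E'
from fit import *
c=pickle.load(open("s10.pkl","rb"));b=pickle.load(open("side0.pkl","rb"))
g=lambda c:cv2.cvtColor(c["img"],cv2.COLOR_BGR2GRAY)
def edge_rows(c,u,lo,hi):
    m=colmask(c,"green")[lo:hi,u];i=np.nonzero(m)[0];return lo+i.min(),lo+i.max()
# front lower edge of green, and left edge, as lines
for n,cc,dz in(("before",b,0),("now",c,None)):
    m=filled(colmask(cc,"green"),(280,165)).astype(np.uint8)
    cs,_=cv2.findContours(m,0,1);h=cv2.convexHull(max(cs,key=cv2.contourArea)).reshape(-1,1,2)
    print(n,cv2.approxPolyDP(h,3,True).reshape(-1,2).tolist())
for z in(.09,.108,.109,.11,.111): print(z,proj(c,boxm(.166,.19,z,z)((.538,.2848,.2))).round(1).tolist())
E
```

```text
before [[297, 139], [317, 183], [257, 196], [240, 150]]
now [[297, 134], [317, 177], [256, 191], [239, 145]]
0.09 [[256.4, 196.5], [239.1, 150.1], [319.0, 182.6], [297.4, 138.2], [256.4, 196.5], [239.1, 150.1], [319.0, 182.6], [297.4, 138.2]]
0.108 [[255.8, 191.3], [238.4, 144.9], [319.0, 177.4], [297.3, 133.0], [255.8, 191.3], [238.4, 144.9], [319.0, 177.4], [297.3, 133.0]]
0.109 [[255.8, 191.0], [238.4, 144.6], [319.0, 177.1], [297.3, 132.8], [255.8, 191.0], [238.4, 144.6], [319.0, 177.1], [297.3, 132.8]]
0.11 [[255.8, 190.7], [238.4, 144.3], [319.0, 176.8], [297.3, 132.5], [255.8, 190.7], [238.4, 144.3], [319.0, 176.8], [297.3, 132.5]]
0.111 [[255.7, 190.4], [238.3, 144.0], [319.0, 176.5], [297.3, 132.2], [255.7, 190.4], [238.3, 144.0], [319.0, 176.5], [297.3, 132.2]]
```

Call:
servo_tool(
  plan=[
    [[0,0,0.001,0,-1],[0,0,0,0,-1],[0,0,0,0,-1],[0,0,0,0,-1]],
  ],
)

```text
time_s: 23.7
eef_pos: [0.5378, 0.2867, 0.1344]
eef_rot: [0.0, 0.635, 0.773, 0.0]
wrist_force: [-0.9, -0.2, -4.3]
opening: 0.143
```

```bash
python3 - <<'E'
from bench import *
o=get_obs();print(o["time_s"],o["eef_pos"],o["wrist_force"],o["opening"]);print(hand_in())
E
```

```text
23.7 [0.53778336 0.28672736 0.13438754] [-0.94376371 -0.20324297 -4.3344782 ] 0.14266896686095096
the job is handed in; nothing more can be done
None
```

I put the orange and blue thermometers into their own sockets, freed the lid from its gasket, and handed the job in at 23.7 s with the lid still held ajar.

- **Thermometers:** I lowered each one until it met the socket floor (about 16 N for orange, 12 N for blue). Both stood upright in the last pictures. The white and black ones are still in the rack.
- **Lid release:** I pulled the lid up in steps of about half a millimetre. The seal gave at about 22 N, when the lid had risen roughly 4 mm. The lid then hopped to about 12 mm above the rim and slid about 4 mm sideways (since corrected), and I raised it the rest of the way slowly.
- **Final lid check:** It hangs at its own weight of about 4 N. By the arm's reading it is about 20 mm up, centred over the case. Just before a last 1 mm raise, the four lid corners in the side picture showed 18 to 19 mm and level to about a pixel (roughly 3 mm).

One disagreement remains: the pictures put the lid about 1 mm lower than the arm's reading, which is within their accuracy. I took no picture after the last 1 mm raise.

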